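Release the eccentric cam and push the lens slide home

TASK

On the optical bench, push the lever of the eccentric cam round with your fingertips until it points straight forward at the small index block, away from the slide, so that the low side of the cam faces the slide; only then push the slide forward by the upright plate at its back until it is fully home, bringing its lens cell in line with the side camera. Do not touch or lift the lens cell riding on the slide, leave the cam at its low point and everything else on the bench where it is, and finish clear of everything.

Things in the scene. Friction and masses are not known exactly. Their poses are not given: they have to be found in the camera images.
- fixture: Slide fixture screwed to the bench: black base plate 12 mm thick, from 190 mm behind to 95 mm ahead of the cam axis, 130 mm wide, carrying slide, cam and camera. Two guide rails (tops at 26 mm) lie 36 mm either side of its centre line. Origin on the bench right under the cam axis, z up, x = forward, the way the slide is pushed (away from the robot, turned up to 0.45 rad either way), y = left.
- cam_pivot (a point): Point on the cam's upright axis, 50 mm above the bench (mid height of the lever). The cam is a round steel disc 48 mm in diameter, top 29 mm above the bench, its centre 10 mm off the axis on the lever's side. Its hub is 24 mm in diameter up to 62 mm.
- lever_end (a point): Middle of the end face of the cam's lever, 68 mm from the cam axis, 50 mm above the bench. The lever is a straight plain steel bar 14 mm wide, 20 mm high (40 to 60 mm above the bench). It passes over the slide, rails and nest lip (tops at most 33 mm) and may start over them. The bar lies over the disc's high side, so the low side faces the slide when the lever points forward.
- cam (a joint): Cam angle, rad, growing anticlockwise from above: 0 = high point, lever straight back over the slide; +pi or -pi = low point, lever at the index block (either way round will do; stops at +-3.6). Starts between -1.5 and 1.5. Stiff: stays where left, takes about 5 N across the bar 50 mm from the axis. Away from its low point the disc blocks the slide up to 19 mm short of home.
- slide (a joint): Travel of the slide forward, m: 0 = fully back (the start), 0.050 = fully home against its end stop. About 3 N of friction; it stays where it is left. Its steel nose (top 28 mm above the bench) faces the cam, 65 mm behind the cam axis at the start and 15 mm at home.
- slide_back (a point): Middle of the rear face of the upright push plate at the back of the slide, 55 mm above the bench; the plate is 56 mm wide, 10 mm thick, and its top is 72 mm above the bench; push its rear face forward. It is 165 mm behind the cam axis at the start, 115 mm at home.
- index (a point): Centre of the top of the small index block fixed on the base plate straight ahead of the cam, 84 mm from its axis; 10 mm wide, 6 mm thick, top 32 mm above the bench. A white line on the plate leads to it.
- side_camera (a point): Front of the lens of the small white camera on the fixture's left side, 134 mm to the left of the centre line, 60 mm behind the cam axis, 48 mm above the bench; it looks across the slide. The camera's top is 68 mm above the bench.
- nest (a point): Centre of the shallow round nest on the slide, at its floor 28 mm above the bench, 53 mm ahead of the push plate's rear face; its lip is 45 mm across outside and 5 mm high.
- lens_cell: Black round lens cell, 34 mm in diameter, 30 mm tall, 60 g, standing loose in the nest on the slide (top 58 mm above the bench); it rides along with the slide. Not to be touched. Origin at the centre of its underside, z along its axis.
- spare_cell: Another black lens cell, 34 mm in diameter, 30 mm tall, standing on the bench to the right of the fixture; leave it alone. Origin at the centre of its underside.
- spacer_ring: Aluminium spacer ring, 44 mm outside, 10 mm high, on the bench to the right of the fixture; leave it alone. Origin at the centre of its underside.
- cap_jar: Small clear jar with a white cap, 44 mm in diameter, 55 mm tall, on the bench to the left front of the fixture; leave it alone. Origin at the centre of its underside.
- driver: Screwdriver with a black handle, 150 mm long, lying on the bench to the right front of the fixture; leave it alone. Origin under the middle of it.
- rinse_bottle: White plastic bottle, 60 mm in diameter, 150 mm tall, on the left of the bench; leave it alone. Origin at the centre of its underside.
- lens_case: Grey closed case, 90 x 70 x 30 mm, on the right of the bench; leave it alone. Origin at the centre of its underside.

How it is judged (in metres and radians):
On the way, in this order (a step that is already met when the one before it is completed fails the run):
1. the cam is turned to its low point (lever within 20 degrees of the index block) while the slide is still back ((value of joint cam above 2.792 rad or value of joint cam below -2.792 rad) and value of joint slide below 0.008 m), for 0.2 s.
2. the slide is pushed fully home, within 2.5 mm (value of joint slide above 0.0475 m), for 0.2 s.
At the end, for the whole second after the job is handed in: the slide is home (travel over 47.5 of 50 mm), the cam lever points at the index block within 20 degrees, and the lens cell stands upright in its nest (within 6 mm of its centre), at rest (value of joint slide above 0.0475 m and (value of joint cam above 2.792 rad or value of joint cam below -2.792 rad) and horizontal distance between lens_cell and nest below 0.006 m and distance between lens_cell and nest below 0.008 m and angle between lens_cell's own z axis and vertical below 0.15 rad and linear speed of lens_cell below 0.01 m/s); the robot touches nothing.
It fails at once if the slide was pushed forward (over 8 mm) before the cam was at its low point (value of joint slide above 0.008 m and not (value of joint cam above 2.742 rad or value of joint cam below -2.742 rad)).
It fails at once if the lens cell was touched by the robot (contact force between any of the fingers, the arm and lens_cell above 0.3 N).
It fails at once if the lens cell was lifted or left its nest (horizontal distance between lens_cell and nest above 0.012 m or distance between lens_cell and nest above 0.015 m).
It fails at once if something else on the bench was moved (over 15 mm) (distance of any of spare_cell, spacer_ring, cap_jar, driver, rinse_bottle, lens_case from where it was at the start of the episode above 0.015 m).
It also fails if it takes over 64 s, if anything falls off the work surface, if the arm or the gripper's body presses on something with over 40 N, if the wrist force passes 120 N, or if a joint passes its speed limit or range.

ROBOT

A 6-joint arm with a two-finger parallel gripper is mounted at the origin on the work surface. World frame = base frame: x ahead of the robot, y to its left, z up, the work surface at z = 0. Lengths are in mm, angles in degrees, forces in N, time in s.
With the tool pointing down it reaches from about 350 to 850 mm from the base axis. Payload 8.1 kg.
Tool frame: the origin (TCP) lies at the very end of the fingers, on their centre line; the grasp point (between the pads) lies 19 mm behind it; z points along the fingers, y is the direction in which the jaws open and shut (so a half turn about z gives the same grasp; the last joint's range is limited). The gripper opens to 85 mm and grips with 20 to 120 N. Pads are 22 mm wide; open, the fingers measure 114 mm over their backs; the gripper's body (76 mm by 85 mm) begins 54 mm behind the grasp point. The pads swing forward as they close: fully open they stand 13 mm farther back than shut.
Start: joints at [-81.096, 7.471, 85.268, -0, 87.261, -4.893], TCP at [143.108, -582.688, 231.292] pointing down, gripper open.
Joint ranges: [-169.43, 169.43], [-51.17, 129.36], [1.28, 143.12], [-76.62, 256.62], [0, 156.53], [-152.29, 152.29]. Speed limits (degrees/s): [136.94, 136.94, 159.86, 180, 180, 180].

INTERFACE

Orientations are given as [roll, pitch, yaw] about the fixed x, y, z axes, in that order (R = Rz(yaw) Ry(pitch) Rx(roll)).
In Python, from bench import r gives the robot as it stands.
- The arm moves only by the shell command python3 -m jog 'ROWS' [OPENING] [FORCE]. ROWS is JSON, a list of rows, each a list of 6 numbers: the shift along the tool's x, y, z normalised to -1 to 1, where 1 is 0.25 m, then the turn, a rotation vector about the tool's x, y, z normalised to -1 to 1, where 1 is pi rad. In form: [[x, y, z, ax, ay, az], ...]. A call has 1 to 10 rows; each row is the pose to reach, as a shift and turn from the pose commanded when the call began, along the tool's axes at that moment, turning the shorter way round; what a row does not reach only later rows make up. A row lasts 1/10 s, in which the tool goes at most 50 mm and 8.59 degrees, less where a joint would pass 70% of its speed; a pose out of reach is approached as far as the arm can. A call with a number of a shift or a turn outside -1 to 1 is refused whole. A call with a gripper value outside its range is refused whole. OPENING is the opening, from 0 (shut) to 1 (fully open), set as the call begins (- or left out, the last holds). The fingers move at their own pace and stop on an object; FORCE is the grip in N (left out, the last holds). Time passes only in rows, so rows that repeat a pose let the fingers close. It gives the time, the measured TCP pose, the force and the opening at its end, in the units of the state.
- r.sense(): the state, without advancing time (a new reading comes with each control period).
- r.snapshot(name): name is "scene" or "top" or "wrist"; returns a dict with "pixels" (400x640x3 uint8, red, green, blue), "intrinsics" (3x3 intrinsics, pixels), "extrinsics" (4x4, takes a point from camera to world coordinates). Camera axes: x right, y down, z forward; pixel columns grow to the right and rows downward; lengths in mm; the calibration is good to about 2 mm. A picture is of the moment at which its call begins. There is no depth.
- r.hand_in(): hands the job in, once; it reports no verdict.
The state is a dict: "time": time; "joint_pos": joint angles; "qd": joint speeds; "joint_efforts": joint torques, N m; "tool_pos": TCP position; "tcp_rot": TCP orientation; "ft_force": force on the tool from outside, world axes, zero at the start; "wrist_torque": the same for the moment, N m; "finger_gap": finger opening in mm.
Only numpy, scipy, OpenCV 4.12 (cv2) and the standard library are available. Lean on these libraries where they do the work, as an engineer would, in place of code of your own. Each camera call takes 0.05 s, during which the arm holds its last target.

## Working session

There is one attempt and no reset: what is moved stays moved. The work goes in short steps, Python scripts to look and compute and a shell command to move; the robot and the scene stay as the last step left them, time stands still between calls to the robot, and variables do not carry over. Pictures are saved under pics/ and viewed, and the job is handed in when it is done.

```bash
ls; mkdir -p pics; python3 - <<'E'
from bench import r
import cv2
s=r.sense();print(s['time'],s['tool_pos'],s['tcp_rot'],s['finger_gap'])
for n in ("scene","top"):
    d=r.snapshot(n);cv2.imwrite(f"pics/{n}0.png",d["pixels"][:,:,::-1]);print(d["intrinsics"],d["extrinsics"])
E
```

```text
pics
0.0 [ 143.01966679 -582.12512569  230.21643401] [-1.79891438e+02 -9.51515374e-03  1.37966650e+01] 85.77249897502028
[[391.3177415    0.         322.61216714]
 [  0.         391.3177415  201.18722733]
 [  0.           0.           1.        ]] [[ 2.46472582e-01  6.12012740e-01 -7.51459695e-01  1.41789904e+03]
 [ 9.69123641e-01 -1.61335039e-01  1.86468160e-01 -2.16318646e+02]
 [-7.11589008e-03 -7.74216644e-01 -6.32880678e-01  7.96770917e+02]
 [ 0.00000000e+00  0.00000000e+00  0.00000000e+00  1.00000000e+00]]
[[464.62101274   0.         312.00225459]
 [  0.         464.62101274 195.67887234]
 [  0.           0.           1.        ]] [[ 2.14852914e-02 -9.92078777e-01  1.23766244e-01  3.62317634e+02]
 [-9.99538376e-01 -2.39749055e-02 -1.86611600e-02  1.13945230e+01]
 [ 2.14806248e-02 -1.23308170e-01 -9.92135917e-01  1.48023179e+03]
 [ 0.00000000e+00  0.00000000e+00  0.00000000e+00  1.00000000e+00]]
```

View pics/scene0.png

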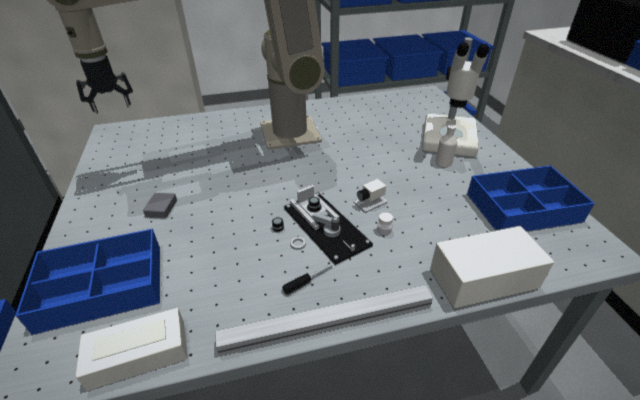

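View pics/top0.png

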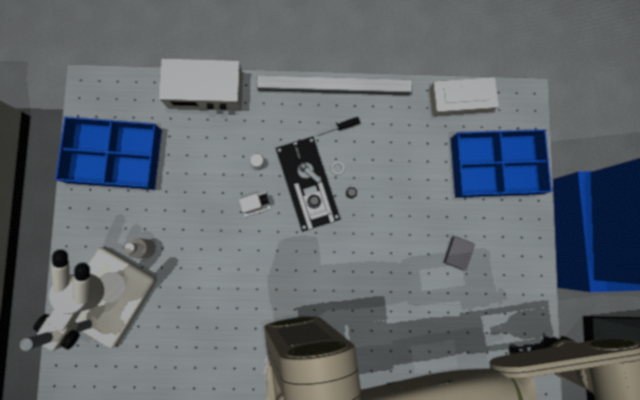

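```bash
python3 - <<'E'
import cv2
a=cv2.imread("pics/top0.png")[125:240,235:365];cv2.imwrite("pics/topz.png",cv2.resize(a,None,fx=5,fy=5,interpolation=cv2.INTER_CUBIC))
a=cv2.imread("pics/scene0.png")[175:265,270:400];cv2.imwrite("pics/scz.png",cv2.resize(a,None,fx=6,fy=6,interpolation=cv2.INTER_CUBIC))
E
```

```text
(no output)
```

View pics/topz.png

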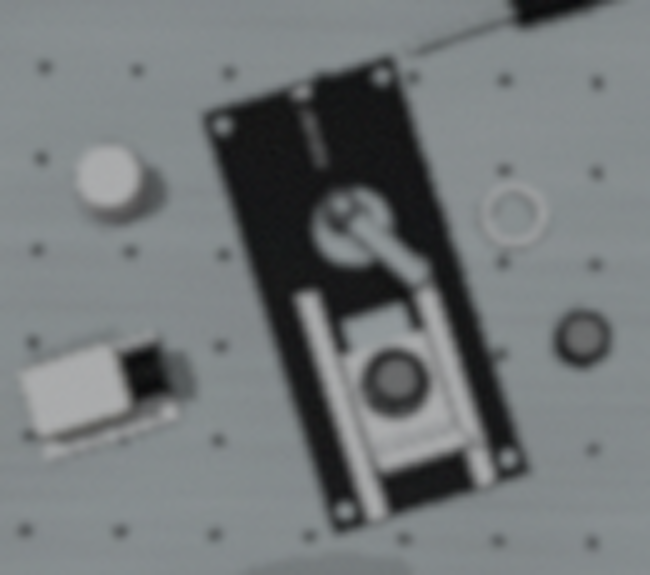

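View pics/scz.png

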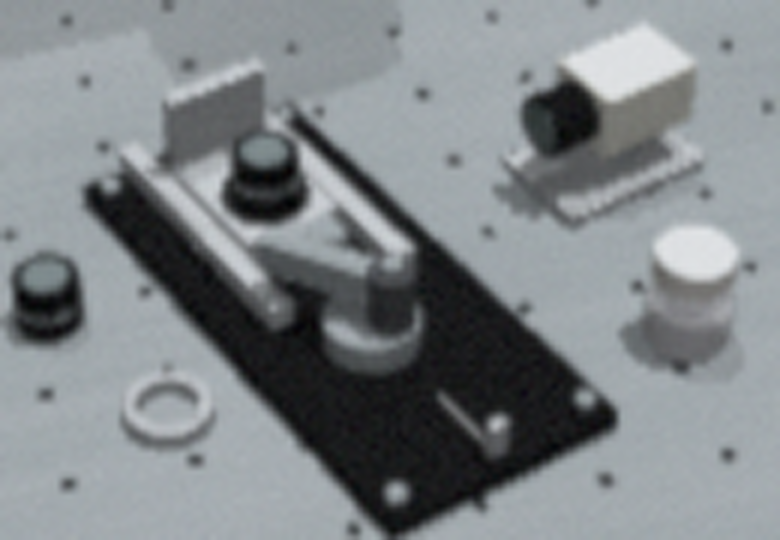

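The top view shows the fixture turned anticlockwise. In crop pixels, its plate corners are at about (205,112), (393,58), (528,468) and (335,532). The hub is at (345,207) and the lever tip at about (420,278), to the back right.

```bash
cat > h.py <<'E'
import numpy as np
from scipy.optimize import least_squares
def ray(d,px,z):
    K=d['intrinsics'];E=d['extrinsics']
    v=E[:3,:3]@np.linalg.solve(K,[px[0],px[1],1.]);o=E[:3,3]
    return o+v*(z-o[2])/v[2]
def proj(d,p):
    E=d['extrinsics'];c=E[:3,:3].T@(np.asarray(p,float)-E[:3,3]);u=d['intrinsics']@c;return u[:2]/u[2]
def w(pose,p):
    x,y,t=pose;c,s=np.cos(t),np.sin(t)
    return np.array([x+c*p[0]-s*p[1],y+s*p[0]+c*p[1],p[2]])
E
python3 - <<'E'
from h import *
from bench import r
T=r.snapshot("top");S=r.snapshot("scene")
t=lambda u,v:np.array([u/5+235,v/5+125]); s=lambda u,v:np.array([u/6+270,v/6+175])
obs=[(T,t(205,112),(95,65,12)),(T,t(393,58),(95,-65,12)),(T,t(528,468),(-190,-65,12)),(T,t(335,532),(-190,65,12)),
(S,s(392,535),(95,-65,12)),(S,s(617,412),(95,65,12)),(S,s(85,190),(-190,-65,12)),(T,t(301,93),(84,0,32)),(S,s(498,420),(84,0,32)),(T,t(345,205),(0,0,62)),(S,s(393,262),(0,0,62)),
(T,t(395,380),(-112,0,58)),(S,s(265,152),(-112,0,58))]
f=lambda p:np.concatenate([proj(d,w(p,q))-u for d,u,q in obs])
R=least_squares(f,[600,20,.3],loss='soft_l1');print(R.x,np.round(f(R.x).reshape(-1,2),1))
p=R.x
# lever dir
a=ray(T,t(422,280),60);b=w(p,(0,0,62));d=a-b;print(a,b,np.hypot(*d[:2]),np.degrees(np.arctan2(d[1],d[0])-p[2]))
for n,q in dict(back=(-165,0,55),idx=(84,0,32),side=(-60,134,48)).items():print(n,w(p,q))
for n,q,z in(("jar",(110,178),55),("spare",(582,337),30),("ring",(513,213),10)):print(n,ray(T,t(*q),z))
for dd in (T,S):
  print(dd is T,[ (m,np.round(proj(dd,w(p,(68*np.cos(np.pi+np.radians(m)),68*np.sin(np.pi+np.radians(m)),60))),1)) for m in range(0,90,10)])
E
```

```text
[6.32135732e+02 1.40658420e+01 3.30170636e-01] [[-1.  -0.5]
 [-0.2 -1.5]
 [ 0.2  0.3]
 [-0.3 -0. ]
 [-0.4 -1.9]
 [ 0.3 -0.8]
 [-0.9 -1.6]
 [ 0.  -0.9]
 [-0.6 -0.3]
 [-0.8 -0.3]
 [-0.5  0.6]
 [ 0.1 -0.9]
 [-0.4 -0.8]]
[585.79903231 -37.22391742  60.        ] [632.13573207  14.06584198  62.        ] 69.12111951737823 -151.01298386433868
back [476.04787105 -39.42789263  55.        ]
idx [711.59864313  41.29901596  32.        ]
side [531.93311329 121.37583774  48.        ]
jar [645.99122444 158.16763286  55.        ]
spare [ 556.65420072 -139.93681175   30.        ]
ring [638.73179229 -96.65759182  10.        ]
True [(0, array([309.8, 186.5])), (10, array([313.4, 185.1])), (20, array([316.6, 183. ])), (30, array([319.4, 180.5])), (40, array([321.7, 177.5])), (50, array([323.5, 174.1])), (60, array([324.6, 170.5])), (70, array([325.1, 166.8])), (80, array([324.9, 163.1]))]
False [(0, array([321.8, 206.8])), (10, array([318.6, 208.5])), (20, array([315.8, 210.5])), (30, array([313.6, 212.8])), (40, array([312. , 215.3])), (50, array([311.1, 218. ])), (60, array([310.8, 220.8])), (70, array([311.3, 223.7])), (80, array([312.6, 226.4]))]
```

```bash
cat >> h.py <<'E'
from scipy.spatial.transform import Rotation as Ro
POSE=np.array([632.1,14.1,.330])
def row(p,yaw,s=None,lvl=True):
    from bench import r
    s=s or r.sense()
    R0=Ro.from_euler('xyz',s['tcp_rot'],degrees=True); R1=Ro.from_euler('xyz',[180,0,yaw],degrees=True)
    d=R0.inv().apply(np.asarray(p)-s['tool_pos'])/250; rv=(R0.inv()*R1).as_rotvec()/np.pi
    return np.round(np.r_[d,rv],3)
E
python3 - <<'E'
from h import *
th=np.radians(-151);u=np.array([np.cos(th),np.sin(th)]);t=np.array([-u[1],u[0]])
q=50*u-32*t; print(q,w(POSE,(*q,42)))
print(row(w(POSE,(*q,150)),-42.1))
E
```

```text
[-59.2448932    3.74734962] [574.83751987  -1.5527432   42.        ]
[ 2.231 -1.844  0.325 -0.     0.     0.311]
```

```bash
python3 -m jog '[[0.9,-0.75,0,0,0,0],[0.9,-0.75,0,0,0,0],[0.9,-0.75,0,0,0,0],[0.9,-0.75,0,0,0,0],[0.9,-0.75,0,0,0,0],[0.9,-0.75,0,0,0,0],[0.9,-0.75,0,0,0,0]]' 0 30; python3 -m jog '[[0.9,-0.75,0,0,0,0],[0.9,-0.75,0,0,0,0],[0.9,-0.75,0,0,0,0],[0.9,-0.75,0,0,0,0],[0.9,-0.75,0,0,0,0],[0.9,-0.75,0,0,0,0],[0.9,-0.75,0,0,0,0]]'
python3 - <<'E'
from h import *
print(row([574.8,-1.6,150],-42.1))
E
```

```text
time: 0.9
tool_pos: [319.5, -343.1, 231.3]
tcp_rot: [-180.0, -0.1, 14.1]
ft_force: [0.6, -0.8, 0.3]
finger_gap: 0.2
time: 1.6
tool_pos: [492.7, -107.5, 231.1]
tcp_rot: [-179.9, -0.0, 14.1]
ft_force: [-0.9, -0.4, -0.4]
finger_gap: -0.1
[ 0.421 -0.33   0.325 -0.001 -0.     0.312]
```

```bash
python3 -m jog '[[0.42,-0.33,0.32,0,0,0.312],[0.42,-0.33,0.32,0,0,0.312],[0.42,-0.33,0.32,0,0,0.312],[0.42,-0.33,0.32,0,0,0.312],[0.42,-0.33,0.32,0,0,0.312],[0.42,-0.33,0.32,0,0,0.312],[0.42,-0.33,0.32,0,0,0.312],[0.42,-0.33,0.32,0,0,0.312],[0.42,-0.33,0.32,0,0,0.312]]'
python3 - <<'E'
from h import *
from bench import r
import cv2
print(row([574.8,-1.6,42],-42.1))
d=r.snapshot("wrist");cv2.imwrite("pics/w1.png",d["pixels"][:,:,::-1])
T=d
print(proj(d,w(POSE,(0,0,62))),proj(d,w(POSE,(-112,0,58))),proj(d,w(POSE,(84,0,32))))
a=cv2.imread("pics/w1.png")
d=r.snapshot("scene");cv2.imwrite("pics/s1.png",cv2.resize(d["pixels"][150:270,250:410,::-1],None,fx=5,fy=5))
E
```

```text
time: 2.5
tool_pos: [572.9, -6.9, 151.2]
tcp_rot: [180.0, 0.0, -42.2]
ft_force: [-0.6, 0.3, -0.1]
finger_gap: -0.1
[-0.008 -0.021  0.437  0.     0.    -0.001]
[248.349381   173.13037246] [366.22496922 234.1018495 ] [168.56177423 121.29245535]
```

View pics/w1.png

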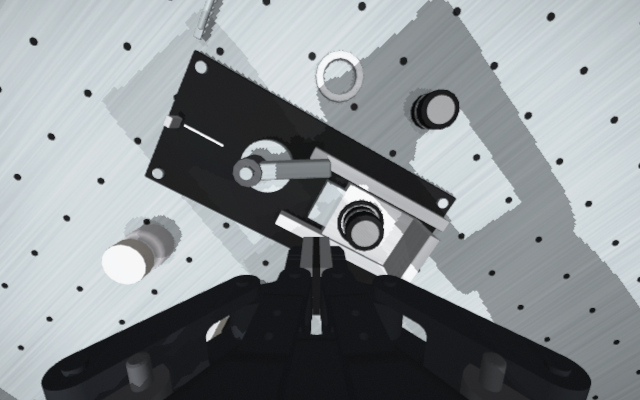

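View pics/s1.png

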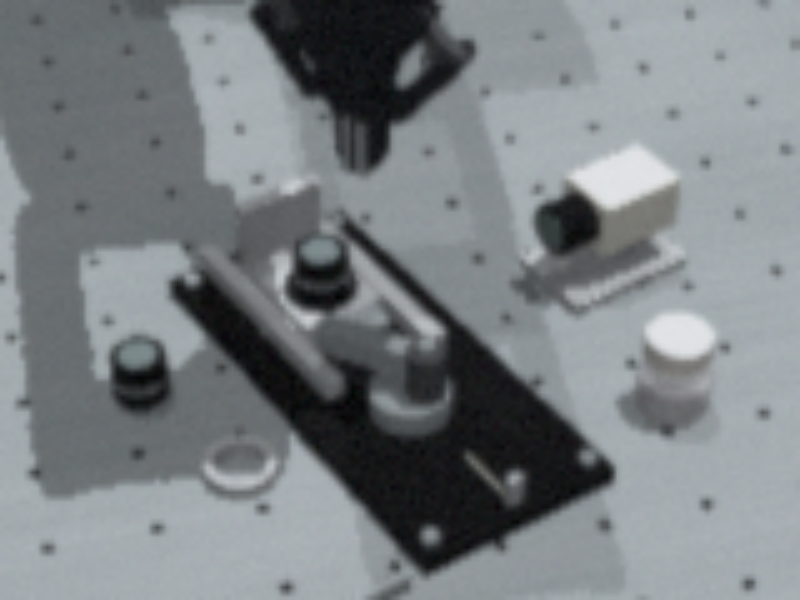

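The wrist view puts the hub at (246,173), the lens cell top at (365,234), the index at (173,121) and the lever end at (330,168). The predictions agree to within about 4 px. I'll refine the pose and lever angle, then descend.

```bash
python3 - <<'E'
from h import *
from bench import r
d=r.snapshot("wrist")
a=ray(d,(330,168),60);b=ray(d,(246,173),62);v=a-b;print(a,b,np.hypot(*v[:2]),np.degrees(np.arctan2(v[1],v[0])-.33))
for n,p,z in(("idx",(173,121),32),("lens",(365,234),58)):
  x=ray(d,p,z);print(n,x,w(POSE,(84,0,0))if n=="idx" else w(POSE,(-112,0,0)))
E
```

```text
[590.72298513 -36.89747437  60.        ] [633.53793341  15.74544127  62.        ] 67.85570251414981 -148.02936974509643
idx [709.28372222  38.58158848  32.        ] [711.56755686  41.31961439   0.        ]
lens [526.96003943 -21.1213442   58.        ] [526.14325752 -22.19281918   0.        ]
```

```bash
python3 -m jog '[[-0.008,-0.02,0,0,0,0],[-0.008,-0.02,0.15,0,0,0],[-0.008,-0.02,0.3,0,0,0],[-0.008,-0.02,0.4,0,0,0],[-0.008,-0.02,0.435,0,0,0],[-0.008,-0.02,0.435,0,0,0]]'
python3 - <<'E'
from h import *
from bench import r
import cv2
d=r.snapshot("wrist");cv2.imwrite("pics/w2.png",d["pixels"][:,:,::-1])
d=r.snapshot("scene");cv2.imwrite("pics/s2.png",cv2.resize(d["pixels"][150:270,250:410,::-1],None,fx=5,fy=5))
s=r.sense();print(s['tool_pos'],s['tcp_rot'])
P=np.array([POSE[0],POSE[1],42])
R0=Ro.from_euler('xyz',s['tcp_rot'],degrees=True);p=R0.inv().apply(P-s['tool_pos']);print("pivot in tool",p)
E
```

```text
time: 3.25
tool_pos: [573.8, -0.6, 41.2]
tcp_rot: [179.9, 0.1, -42.3]
ft_force: [-0.2, 0.4, 0.1]
finger_gap: 0.1
[576.02263107  -0.93215761  44.0720174 ] [-1.79928824e+02 -8.84943316e-02 -4.23437274e+01]
pivot in tool [ 31.31920026 -48.88026955   2.18111637]
```

View pics/s2.png

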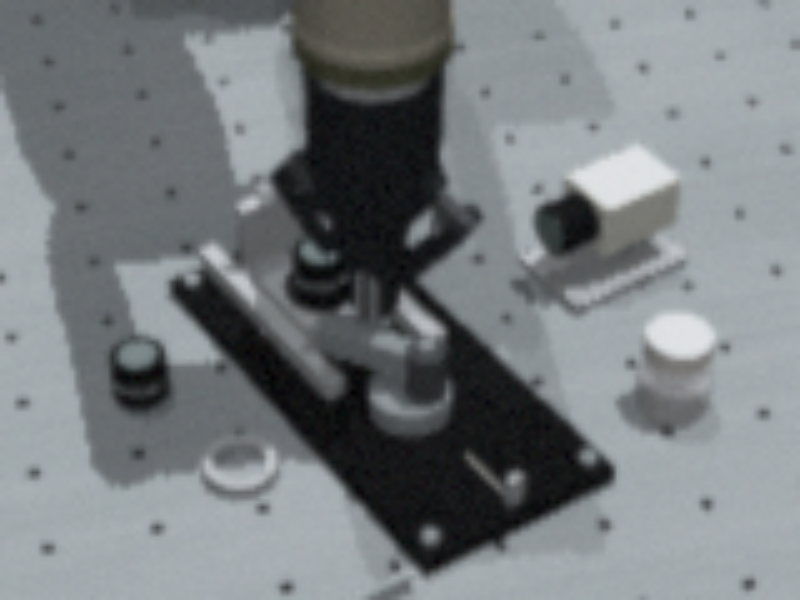

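View pics/w2.png

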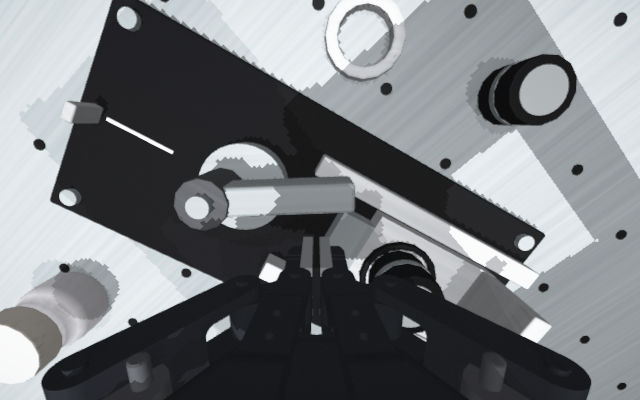

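The fingertips are behind the lever with the lens cell clear. I'll advance to contact.

```bash
python3 -m jog '[[0.016,0,0,0,0,0],[0.028,0,0,0,0,0],[0.036,0,0,0,0,0],[0.044,0,0,0,0,0],[0.052,0,0,0,0,0],[0.052,0,0,0,0,0]]'
python3 - <<'E'
from h import *
from bench import r
s=r.sense()
print(s['ft_force'])
for px in (17,):
  P=np.array([px,-50.])
  for f in range(5,41,5):
    a=np.radians(f);c,sn=np.cos(a),np.sin(a);print(f,np.round([(px*(1-c)+50*sn)/250,(px*sn-50*(1-c))/250,-f/180],3))
R0=Ro.from_euler('xyz',s['tcp_rot'],degrees=True);print(R0.inv().apply([POSE[0],POSE[1],42]-s['tool_pos']))
E
```

```text
time: 3.95
tool_pos: [584.7, -10.0, 42.6]
tcp_rot: [-180.0, -0.0, -42.4]
ft_force: [-0.7, 0.1, 0.4]
finger_gap: -0.3
[-0.65932405  0.05291845  0.38454987]
5 [ 0.018  0.005 -0.028]
10 [ 0.036  0.009 -0.056]
15 [ 0.054  0.011 -0.083]
20 [ 0.073  0.011 -0.111]
25 [ 0.091  0.01  -0.139]
30 [ 0.109  0.007 -0.167]
35 [ 0.127  0.003 -0.194]
40 [ 0.144 -0.003 -0.222]
[ 18.81678617 -49.75041356   0.57753626]
```

```bash
python3 -m jog '[[0.018,0.005,0,0,0,-0.028],[0.036,0.009,0,0,0,-0.056],[0.054,0.011,0,0,0,-0.083],[0.073,0.011,0,0,0,-0.111],[0.091,0.01,0,0,0,-0.139],[0.109,0.007,0,0,0,-0.167],[0.127,0.003,0,0,0,-0.194],[0.144,-0.003,0,0,0,-0.222]]'
python3 - <<'E'
from h import *
from bench import r
import cv2
d=r.snapshot("wrist");cv2.imwrite("pics/w3.png",d["pixels"][:,:,::-1])
s=r.sense();print(s['ft_force'])
R0=Ro.from_euler('xyz',s['tcp_rot'],degrees=True);print(R0.inv().apply([POSE[0],POSE[1],42]-s['tool_pos']))
E
```

```text
time: 4.75
tool_pos: [610.4, -33.8, 42.1]
tcp_rot: [180.0, 0.2, -2.2]
ft_force: [-5.8, -2.6, 2.2]
finger_gap: -0.2
[-4.39279077 -0.60228757  0.61650813]
[ 19.49116025 -48.78631508   0.10337891]
```

View pics/w3.png

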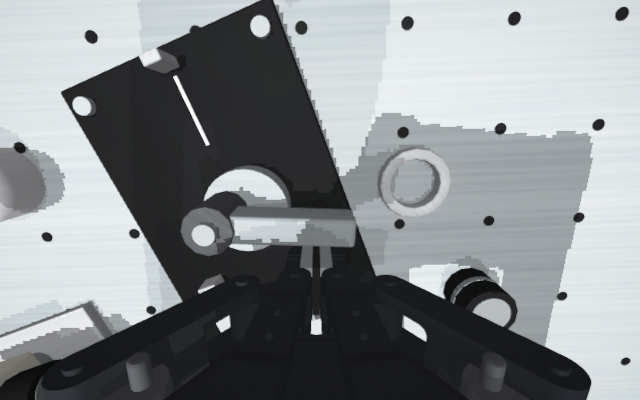

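```bash
python3 -m jog '[[0.018,0.005,0,0,0,-0.028],[0.036,0.009,0,0,0,-0.056],[0.054,0.011,0,0,0,-0.083],[0.073,0.011,0,0,0,-0.111],[0.091,0.01,0,0,0,-0.139],[0.109,0.007,0,0,0,-0.167],[0.127,0.003,0,0,0,-0.194],[0.144,-0.003,0,0,0,-0.222]]'
python3 - <<'E'
from h import *
from bench import r
import cv2
d=r.snapshot("wrist");cv2.imwrite("pics/w4.png",d["pixels"][:,:,::-1])
s=r.sense();print(s['ft_force'])
R0=Ro.from_euler('xyz',s['tcp_rot'],degrees=True);print(R0.inv().apply([POSE[0],POSE[1],42]-s['tool_pos']))
E
```

```text
time: 5.6
tool_pos: [647.0, -35.6, 42.1]
tcp_rot: [180.0, 0.1, 37.6]
ft_force: [-1.6, -6.1, -0.2]
finger_gap: -0.0
[-2.90400423 -3.54617441 -1.00221634]
[ 1.82422469e+01 -4.84888032e+01  2.70047447e-02]
```

View pics/w4.png

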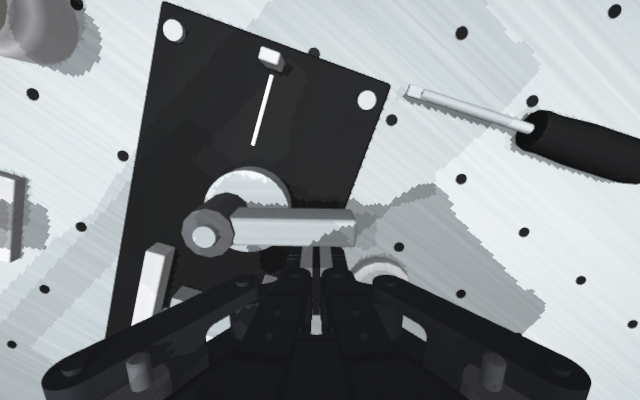

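The lever is following. I'll continue.

```bash
python3 -m jog '[[0.018,0.005,0,0,0,-0.028],[0.036,0.009,0,0,0,-0.056],[0.054,0.011,0,0,0,-0.083],[0.073,0.011,0,0,0,-0.111],[0.091,0.01,0,0,0,-0.139],[0.109,0.007,0,0,0,-0.167],[0.127,0.003,0,0,0,-0.194],[0.144,-0.003,0,0,0,-0.222]]'; python3 -m jog '[[0.018,0.005,0,0,0,-0.028],[0.036,0.009,0,0,0,-0.056],[0.054,0.011,0,0,0,-0.083],[0.073,0.011,0,0,0,-0.111],[0.091,0.01,0,0,0,-0.139],[0.109,0.007,0,0,0,-0.167],[0.109,0.007,0,0,0,-0.167]]'
python3 - <<'E'
from h import *
from bench import r
import cv2
d=r.snapshot("wrist");cv2.imwrite("pics/w5.png",d["pixels"][:,:,::-1])
d=r.snapshot("top");cv2.imwrite("pics/t5.png",cv2.resize(d["pixels"][125:240,235:365,::-1],None,fx=5,fy=5))
s=r.sense();print(s['ft_force'])
R0=Ro.from_euler('xyz',s['tcp_rot'],degrees=True);print(R0.inv().apply([POSE[0],POSE[1],42]-s['tool_pos']))
E
```

```text
time: 6.45
tool_pos: [675.9, -13.2, 42.2]
tcp_rot: [180.0, 0.1, 77.6]
ft_force: [2.7, -6.0, -2.8]
finger_gap: -0.1
time: 7.15
tool_pos: [683.7, 14.1, 42.2]
tcp_rot: [180.0, 0.1, 107.7]
ft_force: [2.4, -3.0, -1.8]
finger_gap: -0.1
[ 2.20250374 -3.92823535 -2.84767289]
[ 15.5245082  -49.12357303   0.28315586]
```

View pics/w5.png

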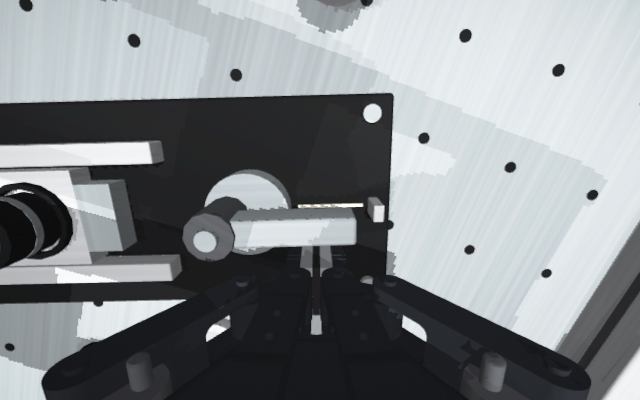

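```bash
python3 - <<'E'
from h import *
from bench import r
d=r.snapshot("wrist")
b=ray(d,(205,241),62);a=ray(d,(356,231),60);i=ray(d,(378,203),32)
for n,v in(("lever",a-b),("idx",i-b)):print(n,np.hypot(*v[:2]),np.degrees(np.arctan2(v[1],v[0])))
E
```

```text
lever 68.83214177234231 20.846886260837234
idx 84.8335318797998 24.059124234631806
```

```bash
python3 -m jog '[[0.006,0.002,0,0,0,-0.008],[0.011,0.003,0,0,0,-0.017],[0.011,0.003,0,0,0,-0.017]]'; python3 -m jog '[[-0.04,0,0,0,0,0],[-0.06,0,0,0,0,0],[-0.06,0,-0.2,0,0,0],[-0.06,0,-0.4,0,0,0],[-0.06,0,-0.48,0,0,0],[-0.06,0,-0.48,0,0,0]]'
python3 - <<'E'
from h import *
from bench import r
import cv2
d=r.snapshot("wrist");cv2.imwrite("pics/w6.png",d["pixels"][:,:,::-1])
# target: behind plate
print(r.sense()['tool_pos'],row(w(POSE,(-200,0,160)),18.9),w(POSE,(-200,0,160)))
E
```

```text
time: 7.6
tool_pos: [683.5, 16.8, 42.4]
tcp_rot: [180.0, 0.1, 110.6]
ft_force: [5.0, -3.9, -4.3]
finger_gap: -0.4
time: 8.2
tool_pos: [691.5, 3.0, 169.0]
tcp_rot: [179.5, 0.2, 110.6]
ft_force: [0.7, 0.3, 1.7]
finger_gap: 0.2
[690.02974035   3.07182675 165.62754577] [ 1.470e-01 -1.001e+00  1.800e-02  2.000e-03 -1.000e-03  5.090e-01] [442.89153129 -50.70860568 160.        ]
```

View pics/w6.png

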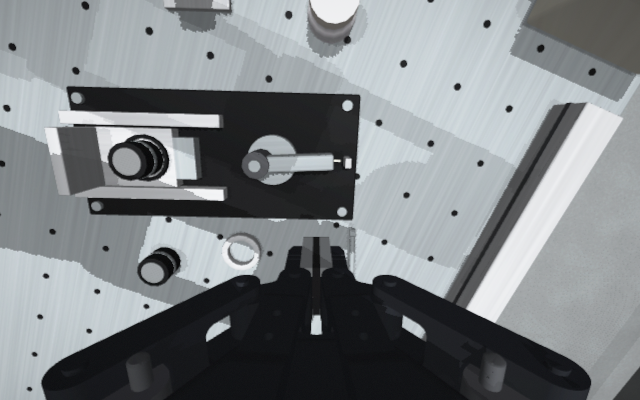

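The lever (end at (332,162)) now points at the index block (348,162) and the slide is still back. Next I'll go behind the push plate.

```bash
python3 -m jog '[[0.14,-0.99,0.02,0,0,0.2],[0.14,-0.99,0.02,0,0,0.3],[0.14,-0.99,0.02,0,0,0.45],[0.14,-0.99,0.02,0,0,0.509],[0.14,-0.99,0.02,0,0,0.509],[0.14,-0.99,0.02,0,0,0.509],[0.14,-0.99,0.02,0,0,0.509],[0.14,-0.99,0.02,0,0,0.509],[0.14,-0.99,0.02,0,0,0.509],[0.14,-0.99,0.02,0,0,0.509]]'; python3 - <<'E'
from h import *
from bench import r
print(row(w(POSE,(-200,0,160)),18.9),row(w(POSE,(-200,0,48)),18.9))
E
```

```text
time: 9.25
tool_pos: [443.1, -50.9, 155.6]
tcp_rot: [-179.9, 0.2, 24.3]
ft_force: [0.9, -0.4, -0.6]
finger_gap: -0.3
[-0.001 -0.001 -0.018 -0.001  0.001  0.03 ] [ 0.001  0.     0.43  -0.001  0.001  0.03 ]
```

```bash
python3 -m jog '[[0,0,0,0,0,0.03],[0,0,0.15,0,0,0.03],[0,0,0.3,0,0,0.03],[0,0,0.4,0,0,0.03],[0,0,0.43,0,0,0.03],[0,0,0.43,0,0,0.03]]'
python3 - <<'E'
from h import *
from bench import r
import cv2
d=r.snapshot("wrist");cv2.imwrite("pics/w7.png",d["pixels"][:,:,::-1])
s=r.sense();print(s['tool_pos'],s['tcp_rot'],row(w(POSE,(-176,0,48)),18.9),row(w(POSE,(-126,0,48)),18.9))
for q in((-165,28,72),(-165,-28,72),(-112,0,58)):print(proj(d,w(POSE,q)))
E
```

```text
time: 9.85
tool_pos: [442.4, -50.7, 48.0]
tcp_rot: [-179.8, 0.2, 19.3]
ft_force: [0.2, -0.1, 0.3]
finger_gap: -0.1
[443.8819423  -51.00917335  49.66956672] [-1.79940254e+02  8.65900212e-02  1.92829547e+01] [ 0.093 -0.002  0.007 -0.     0.     0.002] [ 0.293 -0.     0.006 -0.     0.     0.002]
[249.10087883 203.54905707]
[381.5880352  204.44228825]
[316.19396817  73.67328503]
```

View pics/w7.png

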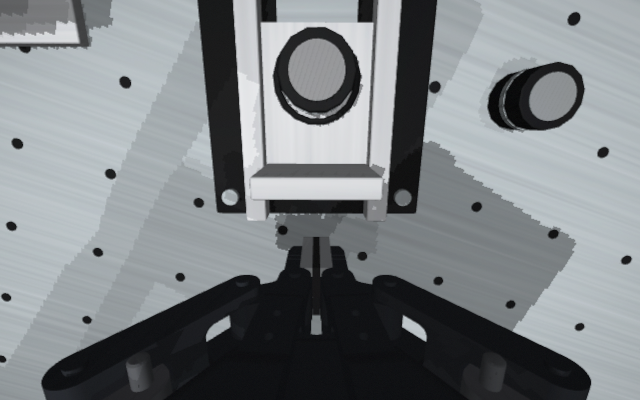

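The fingers are centred behind the plate, whose rear edge runs from about (250,199) to (382,199). I'll push slowly.

```bash
python3 -m jog '[[0.03,0,0,0,0,0],[0.05,0,0,0,0,0],[0.065,0,0,0,0,0],[0.08,0,0,0,0,0],[0.09,0,0,0,0,0],[0.1,0,0,0,0,0],[0.11,0,0,0,0,0],[0.12,0,0,0,0,0],[0.13,0,0,0,0,0],[0.14,0,0,0,0,0]]'; python3 -m jog '[[0.01,0,0,0,0,0],[0.02,0,0,0,0,0],[0.03,0,0,0,0,0],[0.04,0,0,0,0,0],[0.05,0,0,0,0,0],[0.06,0,0,0,0,0],[0.07,0,0,0,0,0],[0.08,0,0,0,0,0],[0.09,0,0,0,0,0],[0.1,0,0,0,0,0]]'
python3 - <<'E'
from h import *
from bench import r
import cv2
d=r.snapshot("wrist");cv2.imwrite("pics/w8.png",d["pixels"][:,:,::-1])
s=r.sense();print(s['tool_pos'],s['ft_force'],row(w(POSE,(-126,0,48)),18.9))
E
```

```text
time: 10.9
tool_pos: [477.6, -39.6, 50.0]
tcp_rot: [-180.0, 0.0, 19.3]
ft_force: [-3.2, -1.6, 3.0]
finger_gap: -0.1
time: 11.9
tool_pos: [501.3, -31.3, 50.0]
tcp_rot: [180.0, 0.0, 19.3]
ft_force: [-2.0, -3.7, -0.0]
finger_gap: -0.0
[501.5844541  -31.07844552  50.04095825] [-1.17579458 -0.91273067 -0.0185388 ] [ 0.048 -0.001  0.008 -0.    -0.     0.002]
```

View pics/w8.png

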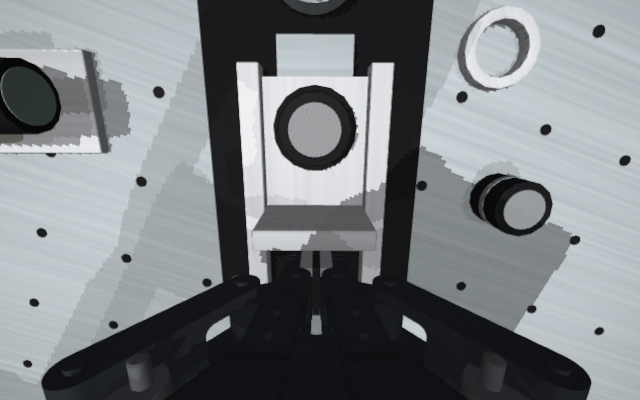

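Force is about 3 N, and roughly 12 mm remain. I'll keep going until the stop shows in the force.

```bash
python3 -m jog '[[0.01,0,0,0,0,0],[0.02,0,0,0,0,0],[0.03,0,0,0,0,0],[0.036,0,0,0,0,0],[0.042,0,0,0,0,0],[0.042,0,0,0,0,0]]';python3 -m jog '[[0.004,0,0,0,0,0],[0.008,0,0,0,0,0],[0.008,0,0,0,0,0]]'
```

```text
time: 12.55
tool_pos: [511.3, -27.6, 50.0]
tcp_rot: [-180.0, -0.0, 19.3]
ft_force: [-0.9, -1.3, -1.4]
finger_gap: 0.2
time: 12.85
tool_pos: [513.0, -27.0, 50.0]
tcp_rot: [-180.0, -0.0, 19.3]
ft_force: [-3.0, -0.7, 0.4]
finger_gap: 0.1
```

```bash
python3 -m jog '[[0.004,0,0,0,0,0],[0.008,0,0,0,0,0],[0.008,0,0,0,0,0]]'
```

```text
time: 13.15
tool_pos: [513.1, -27.0, 49.9]
tcp_rot: [-180.0, 0.2, 19.3]
ft_force: [-12.6, -4.3, 8.9]
finger_gap: 0.2
```

The arm stalled with force at 13 N, at the predicted home position, so this is the end stop. I'll back off and check.

```bash
python3 -m jog '[[0,0,0,0,0,0],[0,0,0,0,0,0]]'; python3 -m jog '[[-0.02,0,0,0,0,0],[-0.1,0,0,0,0,0],[-0.2,0,0,0,0,0],[-0.25,0,-0.2,0,0,0],[-0.25,0,-0.4,0,0,0],[-0.25,0,-0.5,0,0,0],[-0.25,0,-0.5,0,0,0],[-0.25,0,-0.5,0,0,0]]'
python3 - <<'E'
from h import *
from bench import r
import cv2
d=r.snapshot("wrist");cv2.imwrite("pics/w9.png",d["pixels"][:,:,::-1])
for q in((-115,28,72),(-115,-28,72),(-62,0,58),(0,0,62),(68,0,60),(84,0,32)):print(q,proj(d,w(POSE,q)))
s=r.sense();print(s['tool_pos'],s['ft_force'])
d=r.snapshot("top");cv2.imwrite("pics/t9.png",cv2.resize(d["pixels"][125:240,235:365,::-1],None,fx=5,fy=5))
d=r.snapshot("scene");cv2.imwrite("pics/s9.png",cv2.resize(d["pixels"][150:270,250:410,::-1],None,fx=5,fy=5))
E
```

```text
time: 13.35
tool_pos: [513.1, -27.0, 49.9]
tcp_rot: [-180.0, 0.2, 19.3]
ft_force: [-12.5, -3.9, 8.9]
finger_gap: 0.0
time: 14.15
tool_pos: [456.7, -47.2, 175.9]
tcp_rot: [179.9, -0.2, 19.3]
ft_force: [-0.2, -0.6, -1.1]
finger_gap: -0.2
(-115, 28, 72) [280.05704131 120.90150459]
(-115, -28, 72) [348.45311296 121.36057457]
(-62, 0, 58) [314.66937531  54.03649633]
(0, 0, 62) [315.10132291 -38.27027477]
(68, 0, 60) [ 315.67495589 -152.4526961 ]
(84, 0, 32) [ 315.79839371 -145.40702276]
[455.73223072 -46.96612808 174.4490223 ] [ 0.11723916  0.16204421 -0.60759554]
```

View pics/w9.png

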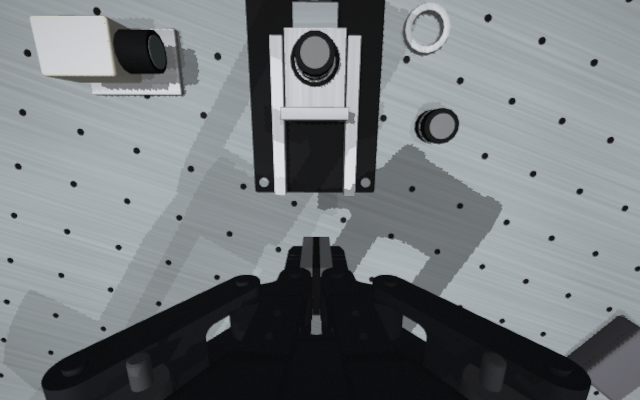

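View pics/t9.png

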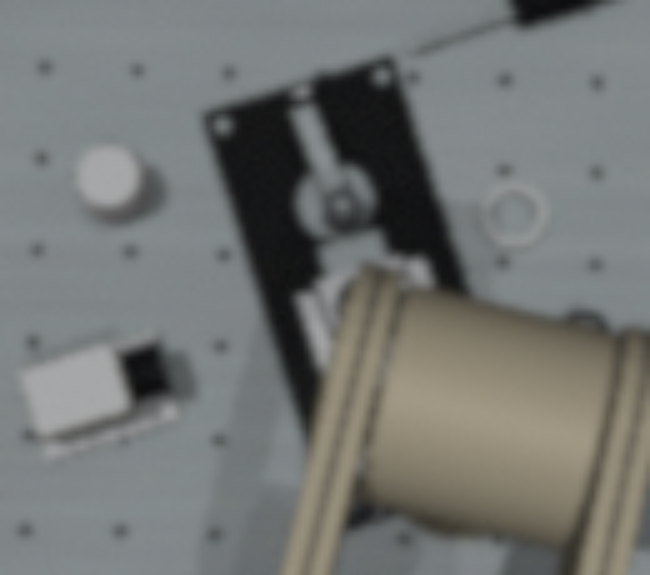

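View pics/s9.png

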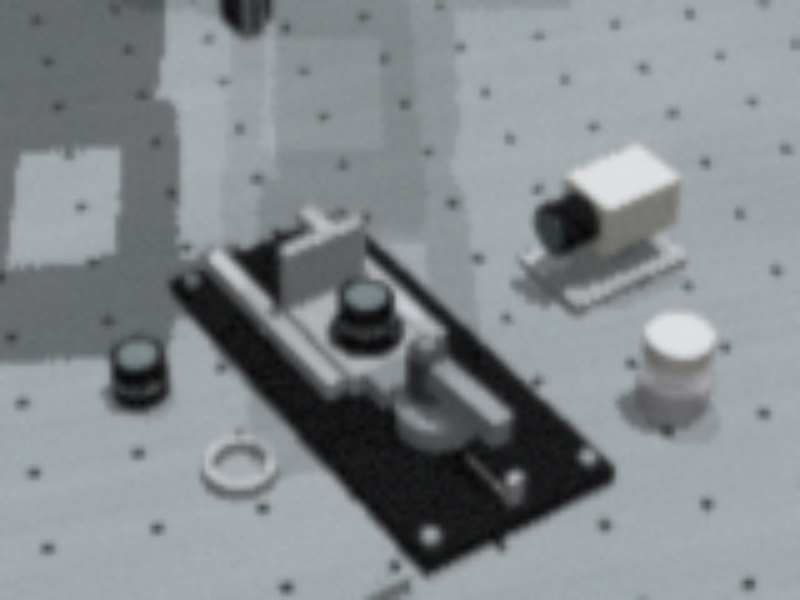

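The slide's plate is at row ~120, against 121 predicted for home. The lens cell is at (315,53), matching its predicted home position. The lever points at the index block and the neighbours are in their places. Handing in.

```bash
python3 -c "
from bench import r
print(r.hand_in())"
```

```text
the job is handed in; nothing more can be done
None
```

I turned the cam lever about 150° anticlockwise with the shut fingertips until it pointed at the index block. I then pushed the slide home by its rear plate, backed off and handed in at about 14 s; the hand-in gives no verdict.

- **Slide:** it stalled against its end stop at about 13 N. The fingertips were then within 1 mm of the position worked out for home, and the plate was within about 2 px of its predicted place in the last picture.
- **Lever:** while turning, one wrist-camera measurement put it about 3° short of the index block, so I nudged it 3° further. The pictures after that show it on the index, but I did not measure the angle again.
- **Lens cell and neighbours:** the lens cell stands upright in its nest. The spare cell, ring, jar and side camera look unmoved in the last pictures. The driver was only partly in view, and I did not check the rinse bottle or lens case, though the arm stayed well away from both.
- **Clearance:** the gripper finished at about 175 mm height, behind the fixture, with under 1 N on the wrist. No checks failed.

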